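# Put the heating block on the hotplate and hold the stem thermometer in its well

### The job

Get the aluminium heating block ready for a warm-up check: set it down flat in the middle of the hotplate's round plate and let go of it, then draw the stem thermometer out of its sloping holder, turn it upright and gently lower its stem into the narrow well in the centre of the block, dropping neither. Finish while holding it there by the handle, upright and still, with the tip about 2 cm down the 3 cm deep well, not resting on the bottom or pressing on the block. Leave the two small bottles and the Petri dish where they stand.

Things in the scene. Friction and masses are not known exactly. Their poses are not given: they have to be found in the camera images.
- thermometer: loose stem thermometer, 0.05-0.1 kg. Origin mid-handle; +z from tip to head. Grey handle 16 (x) by 24 (y) by 70 mm (z), display on +x; grasp the flat +-y sides, 24 mm. Below: black boss 10 mm long, 17 mm wide, then a 5 mm steel stem, tip at z = -140 mm; cap to z = +38. Starts with its stem loose in the holder's tube (sagging 3-6 degrees flatter), boss on its mouth, display up, y about level
- thermometer_tip (a point): the tip of the thermometer's stem, on its axis, 140 mm below the handle's middle
- heating_block: bare aluminium block, 58 (x) by 50 (y) by 42 mm high, 0.2-0.4 kg, loose, starts standing on the bench. Origin: centre of its underside, z up. Five blind holes in the top, 30 mm deep (floors 12 mm above the underside): the thermometer well in the very centre, 12 mm wide, and four vial bores 14 mm wide at x = +-17, y = +-13 mm. Grasp the +-y sides, 50 mm
- well_mouth (a point): centre of the mouth of the block's central thermometer well, level with the block's top face, 42 mm above the block's underside
- plate_center (a point): centre of the hotplate's flat round plate, at its top surface, 140 mm above the bench; plate 172 mm across. The hotplate stirrer (beige case 255 by 205 mm, lower than the plate, knobs on its front, which faces roughly towards the robot) is fixed and cold, its knobs do not turn
- probe_holder: thermometer holder, fixed: dark steel base 150 by 76 mm, a bracket and a steel tube 10 mm inside, 95 mm long, 30 degrees above level. Origin: underside of the base, below the bracket, z up. The tube rises towards the holder's -x, so the thermometer is drawn out along (-0.866, 0, 0.5) in the holder's frame, about 105 mm until its tip is free
- holder_mouth (a point): centre of the upper mouth of the holder's tube; the thermometer's boss rests on it and the handle's middle lies 45 mm further up the slope
- amber_jar: bystander: small brown glass bottle with a blue cap, 47 mm across, 86 mm high, loose on the bench; origin at its foot
- petri_dish: bystander: glass Petri dish with lid, 96 mm across, 15 mm high, loose on the bench; origin at its foot
- small_bottle: bystander: small white plastic bottle, 42 mm across, 88 mm high, loose on the bench; origin at its foot

How it is judged:
By the outcome, as a careful person would: the job done as asked, in the order asked, and still so for the second after the job is handed in, while the arm keeps its last pose, push and grip.
It also fails if it takes over 64 s, if anything falls off the work surface, if the arm or the gripper's body presses on something with over 40 N, if the wrist force passes 120 N, or if a joint passes its speed limit or range.

### The arm

A 6-joint arm with a two-finger parallel gripper is mounted at the origin on the work surface; the furniture and walls round the work are solid. World frame = base frame: x ahead of the robot, y to its left, z up, the work surface at z = 0. Lengths are in m, angles in rad, forces in N, time in s.
With the tool pointing down it reaches from about 0.325 to 0.9 m from the base axis. Payload 3.5 kg.
Tool frame: the origin (TCP) lies on the mounting face of the last link; the fingertips stand 173 mm ahead of it and the grasp point (between the pads) lies 155 mm ahead of it; z points along the fingers, y is the line along which they close (so a half turn about z gives the same grasp; the last joint's range is limited). The gripper opens to 85 mm and grips with 20 to 120 N. Pads are 22 mm wide; open, the fingers measure 114 mm over their backs; the gripper's body (76 mm by 85 mm) begins 54 mm behind the grasp point. The pads swing forward as they close: fully open they stand 13 mm farther back than shut.
Start: joints at [-1.305, 0.276, -0.026, 1.268, 0, 1.467], TCP at [0.225, -0.583, 0.405] pointing down, gripper open.
Joint ranges: [-3.12, 3.12], [-0.85, 1.88], [-1.08, 1.24], [-1.95, 2.15], [-1.57, 1.53], [-3.14, 3.14]. Speed limits (rad/s): [2.57, 2.57, 3.14, 3.14, 3.14, 3.14].

### API

Orientations are given as a rotation vector (axis times angle).
In Python, from plant import robot, viewer, ticket gives the robot as it stands.
- The arm moves only by the tool send_rows, never from a script. Its argument "increments" is a list of rows, each a list of 3 entries, a list of its own where there are three numbers: the shift along the tool's x, y, z in mm, then the turn, a rotation vector about the tool's x, y, z in degrees, then the opening, from -1 (shut) to 1 (fully open). A call has 1 to 8 rows; each row is the pose to reach, as a shift and turn from the pose commanded when the call began, along the tool's axes at that moment; what a row does not reach only later rows make up. A row lasts 1/12 s, in which the tool goes at most 41.7 mm and 7.16 degrees, less where a joint would pass 70% of its speed; a pose out of reach is approached as far as the arm can. A call with a gripper value outside its range is refused whole. The fingers move at their own pace and stop on an object; the grip force is fixed at half the most. Time passes only in rows, so rows that repeat a pose let the fingers close. It gives the time, the measured TCP pose, the force, the opening and the grip force at its end, in the units of the state.
- robot.sense(): the state, without advancing time (a new reading comes with each control period).
- viewer.read_camera(name): name is "scene" or "top" or "wrist"; returns a dict with "image" (420x560x3 uint8, blue, green, red), "range_z" (420x560 float32, m along the optical axis (not along the pixel's ray), 0 where there is no reading), "fov_y" (degrees; the focal length in pixels is half the picture's height over the tangent of half this angle, whatever the lens; pixels are square), "cx", "cy" (the principal point, pixels), "position" and "attitude" of the camera in the world; the wrist camera has in their place "tool_from_camera" (4x4, takes a point from camera to tool coordinates, whose origin is the TCP and whose axes are the flange's). Camera axes: x right, y down, z forward; pixel columns grow to the right and rows downward; lengths in m; the calibration is good to about 2 mm. A picture is of the moment at which its call begins: read the wrist's pose just before it.
- ticket.close_job(): hands the job in; it is judged then, once.
The state is a dict: "clock": time; "joint_positions": joint angles; "qd": joint speeds; "tau": joint torques, N m; "ee_pos": TCP position; "orientation": TCP orientation; "contact_force": force on the tool from outside, world axes, zero at the start; "ft_torque": the same for the moment, N m; "finger_gap": finger opening in m; "finger_force": force on a finger pad.
Only numpy, scipy, OpenCV 4.12 (cv2) and the standard library are available. Lean on these libraries where they do the work, as an engineer would, in place of code of your own. Each camera call takes 0.05 s, during which the arm holds its last target. There are 200 camera calls.

## Working session

There is one attempt and no reset: what is moved stays moved. The work goes in short steps, Python scripts to look and compute and a tool call to move; the robot and the scene stay as the last step left them, time stands still between calls to the robot, and variables do not carry over. Pictures are saved under pics/ and viewed, at most 13 in all, crops included, and the job is handed in when it is done.

Besides the shell and the picture viewer there is one more tool, called after ">>>" as name(argument=value, ...), one argument or row to a line, values as JSON. send_rows: Moves the arm, as the interface text tells. Its arguments: {"type":"object","properties":{"increments":{"type":"array","items":{"type":"array"}}},"required":["increments"]}

```bash
ls; mkdir -p pics; python3 - <<'E'
from plant import robot, viewer
import cv2,numpy as np
s=robot.sense(); print({k:np.round(v,3).tolist() for k,v in s.items()})
for n in ["scene","top"]:
    c=viewer.read_camera(n); cv2.imwrite(f"pics/{n}0.png",c["image"]); np.savez(f"{n}0.npz",**c)
    print(n,{k:(np.round(v,4).tolist()) for k,v in c.items() if k not in("image","range_z")}, c["range_z"].min(),c["range_z"].max())
E
```

```text
pics
{'clock': 0.0, 'joint_positions': [-1.305, 0.277, -0.028, 1.268, 0.0, 1.467], 'qd': [-0.001, -0.0, -0.002, -0.0, 0.0, 0.0], 'tau': [0.005, -44.551, 29.52, 0.017, 0.0, 0.0], 'ee_pos': [0.225, -0.583, 0.404], 'orientation': [-3.086, -0.576, 0.0], 'contact_force': [0.655, -0.411, 0.367], 'ft_torque': [-0.007, 0.038, -0.011], 'finger_force': 0.0, 'finger_gap': 0.085}
scene {'fov_y': 42.0966, 'cx': 277.8002, 'cy': 200.7157, 'position': [-0.0631, 0.4437, 1.0926], 'attitude': [-1.134, 2.4628, -0.8662]} 0.0 3.5106087
top {'fov_y': 57.915, 'cx': 276.5355, 'cy': 211.4815, 'position': [0.4959, -0.0417, 0.9613], 'attitude': [-2.1849, 2.1628, -0.0913]} 0.0 1.8790506
```

View pics/scene0.png

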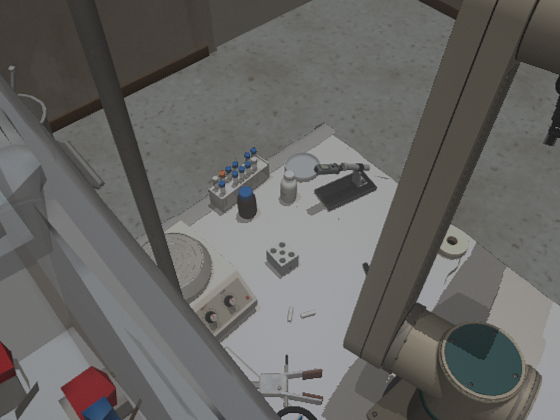

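View pics/top0.png

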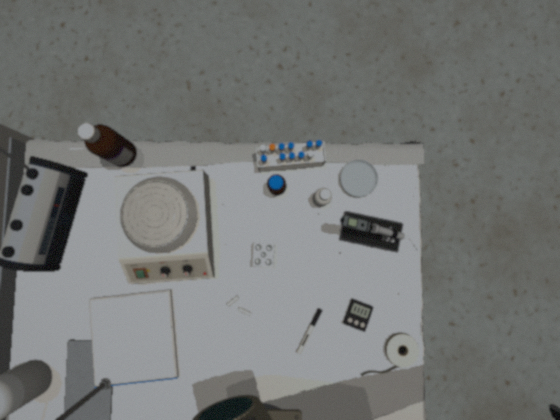

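The scene view shows the block at (283,257), plate at (175,263), white bottle at (289,187) and the thermometer handle at (327,169) in the holder. The top view shows the plate at (158,215), block at (263,254), and holder (371,231) with the handle at (358,228), pointing left (+y).

```bash
cat > h.py <<'E'
import numpy as np, cv2
from scipy.spatial.transform import Rotation as R
def foc(c): return 210/np.tan(np.radians(float(c["fov_y"]))/2)
def pose(c,s=None):
    if "attitude" in c: return R.from_rotvec(c["attitude"]).as_matrix(),np.array(c["position"])
    T=np.array(c["tool_from_camera"]); A=R.from_rotvec(s["orientation"]).as_matrix()
    return A@T[:3,:3], A@T[:3,3]+np.array(s["ee_pos"])
def cloud(c,s=None):
    Rm,p=pose(c,s); v,u=np.mgrid[0:420,0:560]; z=c["range_z"]; f=foc(c)
    P=np.stack([(u-c["cx"])/f*z,(v-c["cy"])/f*z,z],-1)@Rm.T+p
    P[z<=0]=np.nan; return P
def ray(c,uv,h,s=None):
    Rm,p=pose(c,s); uv=np.atleast_2d(uv).astype(float); f=foc(c)
    d=np.c_[(uv[:,0]-c["cx"])/f,(uv[:,1]-c["cy"])/f,np.ones(len(uv))]@Rm.T
    return p+d*((h-p[2])/d[:,2])[:,None]
E
python3 - <<'E'
from h import *
for n in["top","scene"]:
    c=dict(np.load(n+"0.npz")); P=cloud(c); np.set_printoptions(precision=4,suppress=True)
    print(n, "bench",[P[v,u] for u,v in ([(230,300),(300,260)] if n=="top" else [(330,260),(300,225)])])
    if n=="top": boxes=dict(plate=(100,160,215,260),block=(240,235,285,275),hold=(315,200,412,260),pet=(335,155,382,200),amber=(262,170,290,198),white=(310,183,335,210))
    else: boxes=dict(plate=(150,225,215,310),block=(260,238,302,276),hold=(300,155,385,215),white=(278,168,300,205))
    lim=dict(plate=(.132,.15),block=(.034,.05),hold=(.02,.2),pet=(.008,.03),amber=(.02,.2),white=(.02,.2))
    for k,(a,b,cc,d) in boxes.items():
        Q=P[b:d,a:cc].reshape(-1,3); m=(Q[:,2]>lim[k][0])&(Q[:,2]<lim[k][1]); Q=Q[m]
        if len(Q)<5: print(k,len(Q));continue
        print(k,len(Q),Q.mean(0),"min",Q.min(0),"max",Q.max(0))
        if k in("plate","block"): print("   rect",cv2.minAreaRect((Q[:,:2]*1000).astype(np.float32)),np.median(Q[:,2]))
        if k=="plate": print("   circ",cv2.minEnclosingCircle((Q[:,:2]*1000).astype(np.float32)))
t=dict(np.load("top0.npz"));i=t["image"]
big=cv2.resize(i[195:285,235:420],None,fx=4.3,fy=4.3,interpolation=cv2.INTER_CUBIC)
cv2.imwrite("pics/crop1.png",big)
E
```

```text
top bench [array([0.3587, 0.0769, 0.0005]), array([ 0.4594, -0.0971, -0.0007])]
plate 3758 [0.5619 0.2259 0.1392] min [0.4869 0.1517 0.132 ] max [0.639  0.3043 0.144 ]
   rect ((562.565673828125, 228.12173461914062), (152.0614471435547, 152.0011444091797), 75.3861083984375) 0.13941330338239766
   circ ((562.3123168945312, 227.67564392089844), 77.5378189086914)
block 380 [ 0.4735 -0.0051  0.0422] min [ 0.4455 -0.0298  0.035 ] max [0.5031 0.0189 0.047 ]
   rect ((474.437255859375, -5.427530288696289), (57.641517639160156, 48.287418365478516), 0.6033572554588318) 0.04222820409175787
hold 707 [ 0.5447 -0.2374  0.1011] min [ 0.5131 -0.3385  0.0213] max [ 0.6054 -0.1295  0.1431]
pet 1139 [ 0.667  -0.2424  0.0152] min [ 0.6208 -0.2897  0.0088] max [ 0.7158 -0.1955  0.0199]
amber 323 [ 0.6397 -0.0358  0.0724] min [ 0.6214 -0.0598  0.0216] max [ 0.6665 -0.0132  0.0906]
white 269 [ 0.6115 -0.1441  0.0684] min [ 0.5941 -0.1672  0.0213] max [ 0.6341 -0.1261  0.0925]
scene bench [array([ 0.4072, -0.0959, -0.0012]), array([ 0.5321, -0.1121, -0.0038])]
plate 1562 [0.5491 0.1982 0.1389] min [0.4864 0.1524 0.132 ] max [0.632  0.2525 0.1451]
   rect ((560.1945190429688, 201.23179626464844), (142.3003692626953, 99.66790771484375), 4.56934928894043) 0.13910783699631152
   circ ((559.2324829101562, 215.6527557373047), 75.42742156982422)
block 447 [ 0.476  -0.0038  0.0409] min [ 0.446  -0.0306  0.0341] max [0.5078 0.0213 0.0481]
   rect ((476.9564208984375, -5.116519927978516), (51.78481674194336, 61.10215377807617), 88.54953002929688) 0.04126843732997498
hold 563 [ 0.5383 -0.2542  0.0955] min [ 0.514  -0.3378  0.0202] max [ 0.6848 -0.1741  0.1416]
white 389 [ 0.6117 -0.1418  0.0574] min [ 0.5954 -0.211   0.02  ] max [ 0.6716 -0.1247  0.0943]
```

View pics/crop1.png

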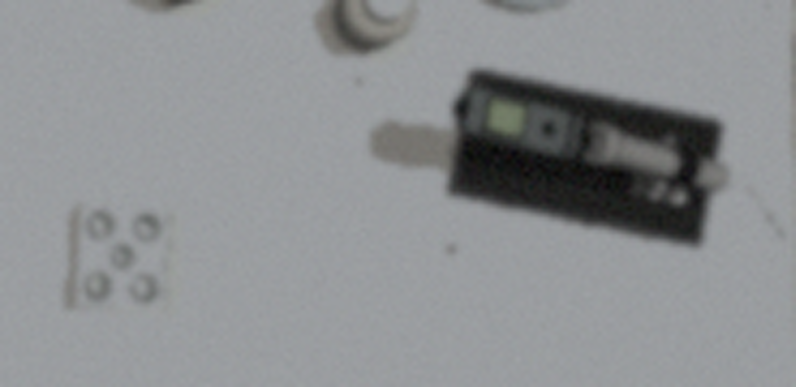

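The crop shows the block's four bores (100,224)–(144,288) with long side vertical (world x), the handle at (530,120) and the tube on the right, with the slope rising to the left.

```bash
cat >> h.py <<'E'
def delta(s,pos,Rt):
    "shift mm / turn deg in tool axes to bring TCP to pos with rotation Rt"
    A=R.from_rotvec(s["orientation"]); d=A.inv().apply(np.array(pos)-s["ee_pos"])*1000
    return np.round(d,1).tolist(), np.round(np.degrees((A.inv()*R.from_matrix(Rt)).as_rotvec()),2).tolist()
def frame(z,y):
    z=np.array(z,float);z/=np.linalg.norm(z);y=np.array(y,float);y-=z*(y@z);y/=np.linalg.norm(y)
    return np.c_[np.cross(y,z),y,z]
E
python3 - <<'E'
from h import *
from plant import robot
np.set_printoptions(precision=4,suppress=True)
s=robot.sense(); print(delta(s,[.475,-.005,.36],frame([0,0,-1],[0,1,0])))
t=dict(np.load("top0.npz"));P=cloud(t)
# thermometer: points z>.06 in holder box, axis fit
for n,(a,b,c,d) in dict(top=(315,195,412,262),scene=(300,155,385,215)).items():
    cc=dict(np.load(n+"0.npz")); Q=cloud(cc)[b:d,a:c].reshape(-1,3)
    Q=Q[(Q[:,2]>.07)&(Q[:,2]<.2)&(Q[:,0]<.58)]
    H=Q[Q[:,2]>.105]; print(n,len(Q),len(H))
    for q,nm in((Q,"all"),(H,"hi")):
        m=q.mean(0); w=np.linalg.svd(q-m,full_matrices=False)[2]; print(nm,m,w[0],np.degrees(np.arctan2(w[0][0],w[0][1])), np.degrees(np.arcsin(abs(w[0][2]))), q.min(0),q.max(0))
E
```

```text
([441.2, -448.6, 44.7], [-0.01, -0.17, -158.87])
top 561 376
all [ 0.5397 -0.2409  0.113 ] [-0.1843 -0.8928 -0.411 ] -168.3355379031765 24.267387988855866 [ 0.5176 -0.3311  0.07  ] [ 0.5637 -0.1765  0.1431]
hi [ 0.5448 -0.2163  0.1249] [-0.1884 -0.9131 -0.3616] -168.33893480045901 21.200747720251393 [ 0.5277 -0.2708  0.1052] [ 0.5637 -0.1765  0.1431]
scene 421 275
all [ 0.5404 -0.237   0.1117] [-0.18   -0.8957 -0.4067] -168.63505862145303 23.99575682623017 [ 0.5186 -0.3246  0.0704] [ 0.5685 -0.1741  0.1416]
hi [ 0.5454 -0.2121  0.1237] [-0.1861 -0.9179 -0.3506] -168.5394598978667 20.5235972476175 [ 0.5295 -0.2661  0.105 ] [ 0.5685 -0.1741  0.1416]
```

>>> send_rows(
  increments=[
    [[220,-224,22],[0,0,-80],1],
    [[220,-224,22],[0,0,-80],1],
    [[220,-224,22],[0,0,-80],1],
    [[220,-224,22],[0,0,-80],1],
    [[220,-224,22],[0,0,-80],1],
    [[220,-224,22],[0,0,-80],1],
    [[220,-224,22],[0,0,-80],1],
    [[220,-224,22],[0,0,-80],1],
  ],
)

```text
clock: 0.77
ee_pos: [0.3498, -0.2909, 0.3817]
orientation: [-2.424, -1.994, -0.002]
contact_force: [-1.4, 0.8, 0.1]
finger_gap: 0.0851
finger_force: 0.0
```

```bash
python3 - <<'E'
from h import *
from plant import robot
s=robot.sense(); print(s["clock"],s["ee_pos"],s["joint_positions"],delta(s,[.475,-.005,.36],frame([0,0,-1],[0,1,0])))
E
```

```text
0.7667 [ 0.34982465 -0.29090953  0.38174876] [-0.83627425 -0.01196117 -0.40878061  1.17692027  0.00123714  0.92822001] ([304.6, 67.8, 22.5], [0.07, -0.2, -101.1])
```

>>> send_rows(
  increments=[
    [[305,68,22],[0,0,-101],1],
    [[305,68,22],[0,0,-101],1],
    [[305,68,22],[0,0,-101],1],
    [[305,68,22],[0,0,-101],1],
    [[305,68,22],[0,0,-101],1],
    [[305,68,22],[0,0,-101],1],
    [[305,68,22],[0,0,-101],1],
    [[305,68,22],[0,0,-101],1],
  ],
)

```text
clock: 1.43
ee_pos: [0.4781, -0.0061, 0.3601]
orientation: [-1.17, -2.915, -0.002]
contact_force: [0.2, -1.2, -0.8]
finger_gap: 0.0853
finger_force: 0.0
```

```bash
python3 - <<'E'
from h import *
from plant import robot
s=robot.sense(); print(s["clock"],s["ee_pos"],s["joint_positions"],delta(s,[.475,-.005,.36],frame([0,0,-1],[0,1,0])))
E
```

```text
1.4333 [ 0.47814343 -0.00613181  0.36013637] [-0.14848364  0.04555644 -0.3977694   1.12779054  0.00145621  0.61480154] ([3.1, -1.4, 0.1], [0.08, -0.04, -43.73])
```

>>> send_rows(
  increments=[
    [[3,-1,0],[0,0,-44],1],
    [[3,-1,0],[0,0,-44],1],
    [[3,-1,0],[0,0,-44],1],
    [[3,-1,0],[0,0,-44],1],
    [[3,-1,0],[0,0,-44],1],
    [[3,-1,0],[0,0,-44],1],
    [[3,-1,0],[0,0,-44],1],
    [[3,-1,0],[0,0,-44],1],
  ],
)

```text
clock: 2.1
ee_pos: [0.4745, -0.0081, 0.3604]
orientation: [-0.011, -3.141, -0.0]
contact_force: [-0.7, 0.5, -0.2]
finger_gap: 0.0851
finger_force: 0.0
```

```bash
python3 - <<'E'
from h import *
from plant import robot,viewer
s=robot.sense(); print(s["clock"],s["ee_pos"],s["joint_positions"],delta(s,[.475,-.005,.36],frame([0,0,-1],[0,1,0])))
c=viewer.read_camera("wrist"); cv2.imwrite("pics/w1.png",c["image"]); print(np.round(c["tool_from_camera"],4),foc(c))
P=cloud(c,s); m=(P[...,2]>.03)&(P[...,2]<.052)&(abs(P[...,0]-.475)<.05)&(abs(P[...,1]+.005)<.045)
Q=P[m]; print(m.sum(),Q.mean(0),np.median(Q[:,2]),cv2.minAreaRect((Q[:,:2]*1000).astype(np.float32)))
v,u=np.where(m); print(u.min(),u.max(),v.min(),v.max())
E
```

```text
2.1 [ 0.47449092 -0.00814884  0.36036142] [-1.53510535e-01  3.90555876e-02 -4.04104535e-01  1.12843031e+00
  5.03758222e-06 -1.46475826e-01] ([-0.5, 3.2, 0.4], [0.01, -0.04, -0.4])
[[-5.00e-04 -9.53e-01 -3.03e-01  7.68e-02]
 [ 1.00e+00 -3.00e-04 -7.00e-04 -0.00e+00]
 [ 6.00e-04 -3.03e-01  9.53e-01  3.10e-02]
 [ 0.00e+00  0.00e+00  0.00e+00  1.00e+00]] 291.8540921285768
2312 [ 0.47561635 -0.00608947  0.04107434] 0.04170571032411244 ((476.6441955566406, -6.036184310913086), (50.07231140136719, 58.417808532714844), 87.9766845703125)
259 309 168 225
```

View pics/w1.png

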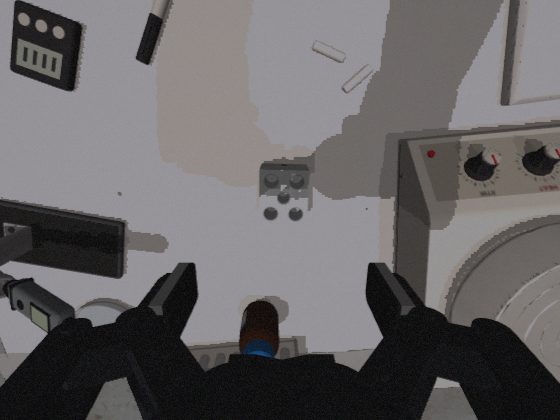

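The wrist view shows the block centred at (284,196), fingers straddling its y sides and the amber bottle beyond at (260,330), clear of the grasp.

>>> send_rows(
  increments=[
    [[-1,1,35],[0,0,0],1],
    [[-2,2,70],[0,0,0.5],1],
    [[-2,2,105],[0,0,0.5],1],
    [[-2,2,135],[0,0,0.5],1],
    [[-2,2,160],[0,0,0.5],1],
    [[-2,2,175],[0,0,0.5],1],
    [[-2,2,180],[0,0,0.5],1],
    [[-2,2,180],[0,0,0.5],1],
  ],
)

```text
clock: 2.82
ee_pos: [0.4758, -0.0061, 0.1793]
orientation: [-0.024, -3.138, -0.001]
contact_force: [-0.1, 0.3, -0.2]
finger_gap: 0.0851
finger_force: 0.0
```

>>> send_rows(
  increments=[
    [[0,0,0],[0,0,0],0],
    [[0,0,0],[0,0,0],0],
    [[0,0,0],[0,0,0],-1],
    [[0,0,0],[0,0,0],-1],
    [[0,0,0],[0,0,0],-1],
    [[0,0,0],[0,0,0],-1],
    [[0,0,0],[0,0,0],-1],
    [[0,0,0],[0,0,0],-1],
  ],
)

```text
clock: 3.48
ee_pos: [0.478, -0.0063, 0.1824]
orientation: [0.022, 3.138, -0.0]
contact_force: [-0.3, 0.7, 6.2]
finger_gap: 0.0492
finger_force: 62.9
```

>>> send_rows(
  increments=[
    [[0,0,-10],[0,0,0],-1],
    [[0,0,-30],[0,0,0],-1],
    [[0,0,-60],[0,0,0],-1],
    [[0,0,-95],[0,0,0],-1],
    [[0,0,-130],[0,0,0],-1],
    [[0,0,-160],[0,0,0],-1],
    [[0,0,-175],[0,0,0],-1],
    [[0,0,-180],[0,0,0],-1],
  ],
)

```text
clock: 4.15
ee_pos: [0.4775, -0.0063, 0.3647]
orientation: [0.021, 3.135, -0.002]
contact_force: [0.4, -0.2, -2.9]
finger_gap: 0.0493
finger_force: 62.8
```

```bash
python3 - <<'E'
from h import *
from plant import robot,viewer
s=robot.sense(); print(s["clock"],s["ee_pos"],s["contact_force"],s["finger_gap"])
c=viewer.read_camera("wrist"); 
t=dict(np.load("top0.npz"))
for n,P in(("top",cloud(t)),("wrist",cloud(c,s))):
  for zl in(.11,.125,.132):
    m=(P[...,2]>zl)&(P[...,2]<.15)&(np.hypot(P[...,0]-.562,P[...,1]-.228)<.1)
    Q=P[m]; 
    # boundary fit
    m8=m.astype(np.uint8); cs=max(cv2.findContours(m8,0,cv2.CHAIN_APPROX_NONE)[0],key=cv2.contourArea)[:,0]
    B=P[cs[:,1],cs[:,0]]; A=np.c_[2*B[:,:2],np.ones(len(B))]; x=np.linalg.lstsq(A,(B[:,:2]**2).sum(1),rcond=None)[0]
    print(n,zl,m.sum(),np.round(Q.min(0),4),np.round(Q.max(0),4),"fit",x[:2],np.sqrt(x[2]+x[0]**2+x[1]**2),np.median(Q[:,2]))
cv2.imwrite("pics/w2.png",np.hstack([c["image"],]))
# z profile along x through centre in top
P=cloud(t); row=P[215,100:225]; print(np.round(row[::3,1:],3).tolist())
print(delta(s,[.5625,.228,.36],frame([0,0,-1],[0,1,0])))
E
```

```text
4.15 [ 0.47746101 -0.00631219  0.3646545 ] [ 0.4361128  -0.1805598  -2.86168564] 0.04932740038613522
top 0.11 4600 [0.4779 0.1427 0.1101] [0.6491 0.3133 0.144 ] fit [0.56236667 0.22662543] 0.08451378586511649 0.13899207362452237
top 0.125 4063 [0.4825 0.147  0.125 ] [0.6426 0.3074 0.144 ] fit [0.56254957 0.22643098] 0.07832940918855118 0.13926188846103849
top 0.132 3758 [0.4869 0.1517 0.132 ] [0.639  0.3043 0.144 ] fit [0.56268716 0.22713366] 0.07499674411329071 0.13941330338239766
wrist 0.11 13462 [0.48   0.1407 0.11  ] [0.6391 0.2361 0.1411] fit [0.55660911 0.2034529 ] 0.05911154707598823 0.13829491288865642
wrist 0.125 10380 [0.4879 0.1465 0.125 ] [0.6391 0.2361 0.1411] fit [0.56129726 0.2036541 ] 0.05579476617672904 0.13873545758855366
wrist 0.132 8842 [0.4942 0.1506 0.132 ] [0.6391 0.2361 0.1411] fit [0.56450273 0.20344021] 0.053592355835505784 0.138901782469573
[[0.413, -0.001], [0.405, 0.0], [0.396, 0.002], [0.39, -0.002], [0.383, -0.001], [0.374, 0.001], [0.326, 0.095], [0.301, 0.14], [0.295, 0.138], [0.289, 0.136], [0.281, 0.14], [0.275, 0.139], [0.268, 0.139], [0.262, 0.138], [0.255, 0.141], [0.249, 0.138], [0.241, 0.141], [0.235, 0.142], [0.229, 0.139], [0.222, 0.141], [0.216, 0.138], [0.21, 0.138], [0.203, 0.14], [0.196, 0.139], [0.189, 0.141], [0.183, 0.141], [0.177, 0.137], [0.17, 0.138], [0.164, 0.14], [0.157, 0.141], [0.152, 0.135], [0.148, 0.124], [0.143, 0.113], [0.14, 0.095], [0.133, 0.097], [0.127, 0.093], [0.126, 0.062], [0.129, 0.003], [0.122, -0.001], [0.114, 0.001], [0.107, -0.001], [0.099, 0.001]]
([-81.8, 235.4, 4.9], [-0.06, 0.36, -0.78])
```

View pics/w2.png

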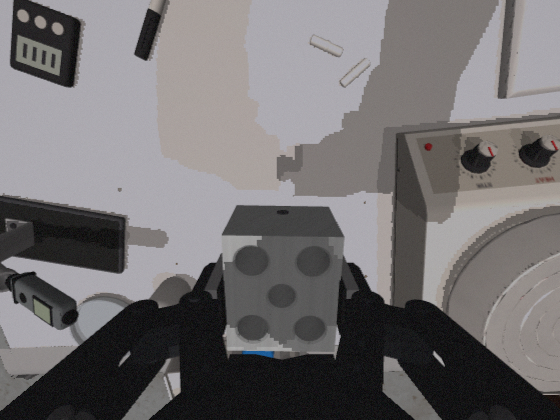

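The wrist view shows the block held squarely, its well at (281,295); the plate is at lower right.

>>> send_rows(
  increments=[
    [[-5,15,0],[0,0,0],-1],
    [[-15,45,0],[0,0,0],-1],
    [[-28,80,0],[0,0,0],-1],
    [[-41,118,0],[0,0,0],-1],
    [[-54,156,0],[0,0,0],-1],
    [[-67,192,0],[0,0,0],-1],
    [[-77,222,0],[0,0,0],-1],
    [[-82,235,0],[0,0,0],-1],
  ],
)

```text
clock: 4.87
ee_pos: [0.5619, 0.231, 0.3581]
orientation: [-0.016, -3.139, -0.001]
contact_force: [0.8, -0.9, -2.8]
finger_gap: 0.0495
finger_force: 63.0
```

>>> send_rows(
  increments=[
    [[0,0,0],[0,0,0],-1],
    [[0,0,5],[0,0,0],-1],
    [[0,0,13],[0,0,0],-1],
    [[0,0,21],[0,0,0],-1],
    [[0,0,27],[0,0,0],-1],
    [[0,0,30],[0,0,0],-1],
    [[0,0,32],[0,0,0],-1],
    [[0,0,32],[0,0,0],-1],
  ],
)

```text
clock: 5.53
ee_pos: [0.5616, 0.2271, 0.3281]
orientation: [-0.022, -3.14, 0.001]
contact_force: [0.3, 0.6, -2.6]
finger_gap: 0.0496
finger_force: 63.0
```

```bash
python3 - <<'E'
from h import *
from plant import robot,viewer
s=robot.sense(); print(s["clock"],s["ee_pos"],s["contact_force"],s["joint_positions"])
print(delta(s,[.5625,.2275,.321],frame([0,0,-1],[0,1,0])))
c=viewer.read_camera("wrist");P=cloud(c,s)
m=(P[...,2]>.175)&(P[...,2]<.215)&(np.hypot(P[...,0]-.562,P[...,1]-.228)<.045); Q=P[m]
v,u=np.where(m);print(m.sum(),np.median(Q,0),Q.min(0),Q.max(0))
# plane fit top face
a=np.linalg.lstsq(np.c_[Q[:,:2]-[.5625,.2275],np.ones(len(Q))],Q[:,2],rcond=None)[0];print(a)
E
```

```text
5.5333 [0.56163313 0.22708422 0.32807176] [ 0.25102713  0.61765411 -2.55996498] [ 2.77562571e-01  2.92283925e-01 -1.72043340e-01  1.10763129e+00
 -1.32530026e-05  2.91886534e-01]
([-0.9, 0.4, 7.1], [-0.02, -0.06, -0.82])
19614 [0.55460629 0.22792841 0.18749123] [0.52958494 0.1831092  0.17500118] [0.59010636 0.27296403 0.21499909]
[0.00306649 0.03346606 0.19122279]
```

>>> send_rows(
  increments=[
    [[-1,0,2],[0,0,0],-1],
    [[-1,0,4],[0,0,0],-1],
    [[-1,0,5],[0,0,0],-1],
    [[-1,0,5],[0,0,0],-1],
  ],
)

```text
clock: 5.92
ee_pos: [0.5629, 0.2277, 0.3235]
orientation: [-0.021, -3.141, 0.0]
contact_force: [1.1, 0.3, -2.8]
finger_gap: 0.0492
finger_force: 63.0
```

>>> send_rows(
  increments=[
    [[0,0,1],[0,0,0],-1],
    [[0,0,1.5],[0,0,0],-1],
    [[0,0,1.5],[0,0,0],-1],
  ],
)

```text
clock: 6.17
ee_pos: [0.5629, 0.2277, 0.3223]
orientation: [0.021, 3.141, 0.0]
contact_force: [0.6, -0.2, -2.1]
finger_gap: 0.0495
finger_force: 63.3
```

>>> send_rows(
  increments=[
    [[0,0,0.7],[0,0,0],-1],
    [[0,0,1],[0,0,0],-1],
    [[0,0,1],[0,0,0],-1],
  ],
)

```text
clock: 6.42
ee_pos: [0.5629, 0.2277, 0.3221]
orientation: [0.021, 3.141, 0.0]
contact_force: [-2.1, -0.0, 3.7]
finger_gap: 0.0493
finger_force: 63.7
```

>>> send_rows(
  increments=[
    [[0,0,0.5],[0,0,0],-1],
    [[0,0,0.5],[0,0,0],-1],
    [[0,0,0.5],[0,0,0],-1],
  ],
)

```text
clock: 6.67
ee_pos: [0.5629, 0.2277, 0.3221]
orientation: [0.021, 3.141, 0.0]
contact_force: [-3.4, -0.4, 5.7]
finger_gap: 0.0495
finger_force: 64.3
```

>>> send_rows(
  increments=[
    [[0,0,-0.7],[0,0,0],-1],
    [[0,0,-0.7],[0,0,0],0.25],
    [[0,0,-0.7],[0,0,0],0.35],
    [[0,0,-0.7],[0,0,0],0.5],
    [[0,0,-0.7],[0,0,0],1],
    [[0,0,-0.7],[0,0,0],1],
    [[0,0,-0.7],[0,0,0],1],
    [[0,0,-0.7],[0,0,0],1],
  ],
)

```text
clock: 7.33
ee_pos: [0.563, 0.2276, 0.3213]
orientation: [-0.021, -3.141, 0.0]
contact_force: [-0.6, -0.7, 0.4]
finger_gap: 0.0853
finger_force: 0.0
```

>>> send_rows(
  increments=[
    [[0,0,-8],[0,0,0],1],
    [[0,0,-25],[0,0,0],1],
    [[0,0,-55],[0,0,0],1],
    [[0,0,-90],[0,0,0],1],
    [[0,0,-110],[0,0,0],1],
    [[0,0,-120],[0,0,0],1],
    [[0,0,-120],[0,0,0],1],
    [[0,0,-120],[0,0,0],1],
  ],
)

```text
clock: 8.0
ee_pos: [0.5628, 0.2276, 0.4413]
orientation: [0.021, 3.141, 0.0]
contact_force: [0.0, -0.9, -1.2]
finger_gap: 0.0854
finger_force: 0.0
```

```bash
python3 - <<'E'
from h import *
from plant import robot,viewer
np.set_printoptions(precision=4,suppress=True)
s=robot.sense(); print(s["clock"],s["ee_pos"],s["contact_force"],s["joint_positions"])
for n in("wrist","scene"):
    c=viewer.read_camera(n);P=cloud(c,s); cv2.imwrite(f"pics/{n}3.png",c["image"])
    m=(P[...,2]>.172)&(P[...,2]<.192)&(np.hypot(P[...,0]-.562,P[...,1]-.228)<.05); Q=P[m]
    if len(Q)<20: print(n,len(Q));continue
    a=np.linalg.lstsq(np.c_[Q[:,:2]-[.5625,.2275],np.ones(len(Q))],Q[:,2],rcond=None)[0]
    print(n,len(Q),a,cv2.minAreaRect((Q[:,:2]*1000).astype(np.float32)))
    if n=="wrist":
        v,u=np.where(m); g=cv2.cvtColor(c["image"],6); x0,x1,y0,y1=u.min(),u.max(),v.min(),v.max(); print(x0,x1,y0,y1)
        cv2.imwrite("pics/w3c.png",cv2.resize(c["image"][y0-10:y1+10,x0-10:x1+10],None,fx=6,fy=6,interpolation=2))
E
```

```text
8.0 [0.5628 0.2276 0.4413] [ 0.0473 -0.9498 -1.2006] [ 0.2778  0.2285 -0.0112  1.3308  0.      0.2915]
wrist 3453 [ 0.0066 -0.0007  0.1808] ((561.5117797851562, 227.8665771484375), (49.95634460449219, 59.03976821899414), 88.29833221435547)
251 313 175 245
scene 253 [ 0.0151 -0.0272  0.1801] ((561.650634765625, 228.35882568359375), (51.3319206237793, 60.896541595458984), 87.13615417480469)
```

View pics/w3c.png

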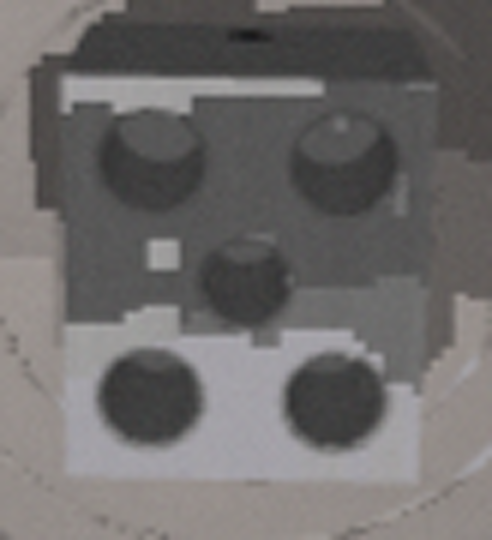

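The crop shows the block standing flat on the plate with bores at (152,160), (345,160), (150,398), (334,400) and the central well at (247,280).

```bash
python3 - <<'E'
from h import *
from plant import robot,viewer
np.set_printoptions(precision=4,suppress=True)
s=robot.sense(); c=viewer.read_camera("wrist")
px=np.array([(152,160),(345,160),(150,398),(334,400),(247,280)])/6+[241,165]-.4
W=ray(c,px,.1815,s); print(W, W[:4].mean(0))
print(delta(s,[.550,-.205,.38],frame([0,0,-1],[-.98,.199,0])))
E
```

```text
[[0.5414 0.2151 0.1815]
 [0.5417 0.2408 0.1815]
 [0.5754 0.2138 0.1815]
 [0.5761 0.2394 0.1815]
 [0.5584 0.2275 0.1815]] [0.5586 0.2273 0.1815]
([6.3, -432.5, 59.7], [0.09, -0.21, -79.3])
```

>>> send_rows(
  increments=[
    [[6,-432,60],[0,0,-79],1],
    [[6,-432,60],[0,0,-79],1],
    [[6,-432,60],[0,0,-79],1],
    [[6,-432,60],[0,0,-79],1],
    [[6,-432,60],[0,0,-79],1],
    [[6,-432,60],[0,0,-79],1],
    [[6,-432,60],[0,0,-79],1],
    [[6,-432,60],[0,0,-79],1],
  ],
)

```text
clock: 8.82
ee_pos: [0.5539, -0.0812, 0.3966]
orientation: [1.397, -2.811, -0.003]
contact_force: [0.6, 0.3, 0.1]
finger_gap: 0.0855
finger_force: 0.0
```

```bash
python3 - <<'E'
from h import *
from plant import robot,viewer
s=robot.sense(); print(s["clock"],s["ee_pos"],s["joint_positions"])
print(delta(s,[.550,-.205,.38],frame([0,0,-1],[-.98,.199,0])))
E
```

```text
8.8167 [ 0.55391575 -0.08117851  0.39662398] [-2.61008181e-01  1.67191829e-01 -1.80934622e-01  1.22590661e+00
  9.80908001e-05 -1.18370183e+00]
([101.1, -71.7, 16.5], [0.19, -0.02, -25.66])
```

>>> send_rows(
  increments=[
    [[101,-72,16],[0,0,-25.6],1],
    [[101,-72,16],[0,0,-25.6],1],
    [[101,-72,16],[0,0,-25.6],1],
    [[101,-72,16],[0,0,-25.6],1],
    [[101,-72,16],[0,0,-25.6],1],
    [[101,-72,16],[0,0,-25.6],1],
  ],
)

```text
clock: 9.32
ee_pos: [0.55, -0.2037, 0.381]
orientation: [1.975, -2.442, -0.006]
contact_force: [0.2, 0.3, -0.6]
finger_gap: 0.0852
finger_force: 0.0
```

```bash
python3 - <<'E'
from h import *
from plant import robot,viewer
np.set_printoptions(precision=4,suppress=True)
s=robot.sense(); print(s["clock"],s["ee_pos"],s["joint_positions"])
c=viewer.read_camera("wrist");P=cloud(c,s); np.savez("w4.npz",P=P,**c)
m=(P[...,2]>.07)&(P[...,2]<.17)&(np.hypot(P[...,0]-.545,P[...,1]+.215)<.12)&(P[...,0]<.59)
v,u=np.where(m);print(u.min(),u.max(),v.min(),v.max())
d=np.array([.199,.98]);Q=P[m]; t=(Q[:,:2]-[.55,-.205])@d; w=(Q[:,:2]-[.55,-.205])@[.98,-.199]
for a in np.arange(-.13,.06,.008):
    k=(t>a)&(t<a+.008)
    if k.sum()>5: print(round(a+.004,3),k.sum(),"w",np.percentile(w[k],[2,50,98]),"z",np.percentile(Q[k,2],[5,50,95]))
cv2.imwrite("pics/w4.png",c["image"])
E
```

```text
9.3167 [ 0.55   -0.2037  0.381 ] [-0.465   0.2234 -0.1455  1.2055  0.0006 -1.8249]
265 295 55 249
-0.126 24 w [-0.0038  0.0009  0.004 ] z [0.07   0.0709 0.072 ]
-0.118 126 w [-0.0059  0.0001  0.0071] z [0.0707 0.0735 0.0793]
-0.11 219 w [-0.0092  0.0002  0.0104] z [0.0739 0.0799 0.0833]
-0.102 243 w [-0.0092  0.0003  0.0108] z [0.0764 0.0832 0.0855]
-0.094 193 w [-0.0084  0.0004  0.0084] z [0.0771 0.0862 0.0894]
-0.086 185 w [-0.0072  0.0005  0.0082] z [0.0852 0.0909 0.0945]
-0.078 189 w [-0.007   0.0006  0.0083] z [0.0897 0.0955 0.099 ]
-0.07 205 w [-0.0069  0.0006  0.0083] z [0.0946 0.1003 0.1035]
-0.062 225 w [-0.0082  0.0007  0.0089] z [0.1011 0.1077 0.1111]
-0.054 233 w [-0.0099  0.0001  0.0108] z [0.0958 0.1047 0.1117]
-0.046 183 w [-0.0066  0.0001  0.0077] z [0.1002 0.107  0.1101]
-0.038 308 w [-0.0111  0.0002  0.0117] z [0.108  0.1128 0.1156]
-0.03 317 w [-0.0112  0.0003  0.0117] z [0.114  0.1164 0.1185]
-0.022 307 w [-0.011   0.0004  0.0118] z [0.1177 0.1204 0.1226]
-0.014 318 w [-0.0109  0.0005  0.0118] z [0.121  0.1238 0.1262]
-0.006 317 w [-0.0107  0.0006  0.0119] z [0.1252 0.128  0.1302]
0.002 327 w [-0.0106 -0.0001  0.0119] z [0.1286 0.1319 0.1342]
0.01 325 w [-0.0113  0.0007  0.0119] z [0.1316 0.1352 0.1373]
0.018 273 w [-0.0111  0.0001  0.012 ] z [0.1356 0.1378 0.1389]
0.026 54 w [-0.007   0.0001  0.0057] z [0.1351 0.1376 0.1393]
```

View pics/w4.png

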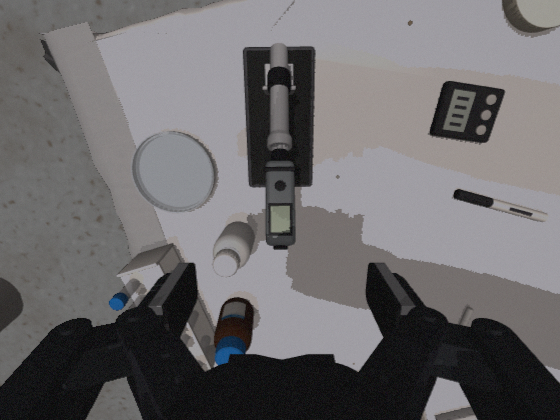

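The wrist view shows the thermometer handle from (280,165) to (280,245), aligned with the tool's x axis between the fingers; the white bottle (233,250) and the Petri dish (175,170) lie left, clear.

```bash
python3 - <<'E'
from h import *
from plant import robot,viewer
s=robot.sense(); print(delta(s,[.549,-.212,.2736],frame([0,0,-1],[-.98,.199,0])))
E
```

```text
([9.3, -1.0, 107.9], [0.15, 0.07, -0.51])
```

>>> send_rows(
  increments=[
    [[9,-1,25],[0,0,-0.5],1],
    [[9,-1,55],[0,0,-0.5],1],
    [[9,-1,80],[0,0,-0.5],1],
    [[9,-1,95],[0,0,-0.5],1],
    [[9,-1,105],[0,0,-0.5],1],
    [[9,-1,108],[0,0,-0.5],1],
    [[9,-1,108],[0,0,-0.5],1],
    [[9,-1,108],[0,0,-0.5],1],
  ],
)

```text
clock: 10.03
ee_pos: [0.5504, -0.2121, 0.2758]
orientation: [-1.991, 2.429, -0.002]
contact_force: [-0.0, -0.8, 0.9]
finger_gap: 0.0853
finger_force: 0.0
```

```bash
python3 - <<'E'
from h import *
from plant import robot,viewer
s=robot.sense(); print(s["ee_pos"],s["contact_force"],delta(s,[.549,-.212,.2736],frame([0,0,-1],[-.98,.199,0])))
E
```

```text
[ 0.55043145 -0.21213834  0.27582158] [-0.00254804 -0.77220822  0.86615426] ([0.1, 1.4, 2.2], [-0.1, -0.02, 0.14])
```

>>> send_rows(
  increments=[
    [[0,1,1.5],[0,0,0],0.2],
    [[0,1,1.5],[0,0,0],0],
    [[0,1,1.5],[0,0,0],-0.2],
    [[0,1,1.5],[0,0,0],-0.4],
    [[0,1,1.5],[0,0,0],-0.6],
    [[0,1,1.5],[0,0,0],-1],
    [[0,1,1.5],[0,0,0],-1],
    [[0,1,1.5],[0,0,0],-1],
  ],
)

```text
clock: 10.7
ee_pos: [0.549, -0.2125, 0.2737]
orientation: [-1.99, 2.43, -0.001]
contact_force: [1.3, 0.9, 0.9]
finger_gap: 0.0231
finger_force: 60.5
```

```bash
python3 - <<'E'
from h import *
from plant import robot,viewer
s=robot.sense(); print(s["ee_pos"],s["contact_force"],s["ft_torque"],s["finger_gap"],s["finger_force"])
d=105; p=s["ee_pos"]+np.array([.199*.866,.98*.866,.5])*.11
print(delta(s,p,R.from_rotvec(s["orientation"]).as_matrix()))
E
```

```text
[ 0.54899    -0.21249265  0.27366531] [1.34379948 0.94348464 0.91210023] [-0.01304721  0.04869237 -0.10236785] 0.02312372163792018 60.47023415565491
([-95.2, -0.2, -55.0], [0.0, -0.0, -0.0])
```

Gripped with little force. Draw out along the tube axis, slowly at first.

>>> send_rows(
  increments=[
    [[-3,0,-2],[0,0,0],-1],
    [[-8,0,-4.6],[0,0,0],-1],
    [[-14,0,-8.1],[0,0,0],-1],
    [[-20,0,-11.5],[0,0,0],-1],
    [[-20,0,-11.5],[0,0,0],-1],
  ],
)

```text
clock: 11.12
ee_pos: [0.5531, -0.1915, 0.2854]
orientation: [-1.992, 2.428, -0.0]
contact_force: [0.1, -0.7, -0.4]
finger_gap: 0.023
finger_force: 60.3
```

>>> send_rows(
  increments=[
    [[-6,0,-3.5],[0,0,0],-1],
    [[-15,0,-8.7],[0,0,0],-1],
    [[-25,0,-14.4],[0,0,0],-1],
    [[-35,0,-20.2],[0,0,0],-1],
    [[-45,0,-26],[0,0,0],-1],
    [[-55,0,-31.8],[0,0,0],-1],
    [[-65,0,-37.5],[0,0,0],-1],
    [[-72,0,-41.6],[0,0,0],-1],
  ],
)

```text
clock: 11.78
ee_pos: [0.5673, -0.1208, 0.3274]
orientation: [-1.991, 2.429, -0.001]
contact_force: [0.7, -0.2, -0.0]
finger_gap: 0.023
finger_force: 60.3
```

>>> send_rows(
  increments=[
    [[-12,0,-15],[0,0,0],-1],
    [[-18,0,-35],[0,0,0],-1],
    [[-18,0,-65],[0,0,0],-1],
    [[-18,0,-100],[0,0,0],-1],
    [[-18,0,-135],[0,0,0],-1],
    [[-18,0,-165],[0,0,0],-1],
    [[-18,0,-190],[0,0,0],-1],
    [[-18,0,-200],[0,0,0],-1],
  ],
)

```text
clock: 12.45
ee_pos: [0.5709, -0.1042, 0.5314]
orientation: [-1.988, 2.427, -0.01]
contact_force: [0.4, -0.0, -0.3]
finger_gap: 0.0225
finger_force: 60.2
```

```bash
cat >> h.py <<'E'
def hold(G,tau,psi):
    "TCP pose with grasp point at G, tool tau below level, heading psi (deg)"
    t,p=np.radians([tau,psi]); z=np.array([np.cos(t)*np.cos(p),np.cos(t)*np.sin(p),-np.sin(t)])
    return np.array(G)-.155*z, frame(z,[-np.sin(p),np.cos(p),0])
E
python3 - <<'E'
from h import *
from plant import robot,viewer
s=robot.sense(); print(s["ee_pos"],s["contact_force"],s["finger_gap"],s["joint_positions"])
print(delta(s,*hold([.559,.2275,.39],25.2,16)))
# staged: half way pose
Rt=hold([.5,.0,.39],25.2,16)[1]; A=R.from_rotvec(s["orientation"]); 
rv=(A.inv()*R.from_matrix(Rt)).as_rotvec()
for f,G in((.33,[.55,-.02,.40]),(.67,[.54,.1,.395]),(1,[.559,.2275,.39])):
    B=(A*R.from_rotvec(rv*f)).as_matrix(); p=np.array(G)-.155*B[:,2]; print(f,p,delta(s,p,B))
E
```

```text
[ 0.57090649 -0.10419446  0.5313933 ] [ 0.44018011 -0.04561411 -0.30514077] 0.022532949533762718 [-2.91875222e-01  1.56218995e-01  8.63632980e-02  1.49354499e+00
 -8.56463200e-05 -1.66456075e+00]
([-258.5, 202.1, 73.7], [34.89, -57.75, 55.77])
0.33 [ 0.50301529 -0.05584597  0.54329167] ([-34.0, 76.0, -12.5], [11.52, -19.06, 18.41])
0.67 [0.44336932 0.04967463 0.50524912] ([-125.8, 155.5, 24.9], [23.38, -38.7, 37.37])
1 [0.42418478 0.18884236 0.45599579] ([-258.5, 202.1, 73.7], [34.89, -57.75, 55.77])
```

>>> send_rows(
  increments=[
    [[-2,5,-1],[0.7,-1.2,1.2],-1],
    [[-6,14,-2],[2,-3.4,3.3],-1],
    [[-11,25,-4],[3.7,-6.2,6],-1],
    [[-16,37,-6],[5.6,-9.3,9],-1],
    [[-22,49,-8],[7.5,-12.4,12],-1],
    [[-27,60,-10],[9.2,-15.2,14.7],-1],
    [[-32,70,-11],[10.8,-17.9,17.2],-1],
    [[-34,76,-12],[11.5,-19,18.4],-1],
  ],
)

```text
clock: 13.12
ee_pos: [0.5007, -0.0551, 0.5356]
orientation: [-1.375, 2.391, 0.083]
contact_force: [-0.3, 0.3, -0.3]
finger_gap: 0.0224
finger_force: 60.1
```

```bash
python3 - <<'E'
from h import *
from plant import robot,viewer
s=robot.sense(); print(s["ee_pos"],s["finger_gap"],s["joint_positions"])
A=R.from_rotvec(s["orientation"]); Rt=hold([.5,.0,.39],25.2,16)[1]; rv=(A.inv()*R.from_matrix(Rt)).as_rotvec()
for f,G in((.5,[.54,.1,.395]),(1,[.559,.2275,.39])):
    B=(A*R.from_rotvec(rv*f)).as_matrix(); p=np.array(G)-.155*B[:,2]; print(f,p,delta(s,p,B))
E
```

```text
[ 0.50069787 -0.05512591  0.53561689] 0.02236601509107315 [-0.31273503 -0.07771604 -0.17198086  1.25638062  0.32033789 -1.32100408]
0.5 [0.4445938  0.04926611 0.50612484] ([-50.2, 105.6, 35.4], [11.89, -19.5, 18.42])
1 [0.42418478 0.18884236 0.45599579] ([-138.0, 202.1, 108.8], [23.77, -39.01, 36.85])
```

>>> send_rows(
  increments=[
    [[-4,8,3],[1,-1.5,1.5],-1],
    [[-10,21,7],[2.4,-4,3.7],-1],
    [[-17,37,12],[4.2,-6.8,6.5],-1],
    [[-25,53,18],[6,-9.8,9.2],-1],
    [[-33,69,23],[7.8,-12.8,12],-1],
    [[-40,84,28],[9.5,-15.5,14.7],-1],
    [[-46,97,33],[11,-18,17],-1],
    [[-50,106,35],[12,-19.5,18.4],-1],
  ],
)

```text
clock: 13.78
ee_pos: [0.4435, 0.0492, 0.5041]
orientation: [-0.805, 2.235, 0.137]
contact_force: [-0.2, 0.8, -0.7]
finger_gap: 0.0228
finger_force: 60.1
```

```bash
python3 - <<'E'
from h import *
from plant import robot,viewer
s=robot.sense(); print(s["ee_pos"],s["finger_gap"],s["joint_positions"])
print(delta(s,*hold([.559,.2275,.39],25.2,16)))
E
```

```text
[0.44345802 0.04922606 0.50412828] 0.022771059062467416 [-0.14567039 -0.33726261 -0.52596051  0.71896633  0.42503533 -0.68886063]
([-28.0, 129.4, 68.3], [11.88, -19.58, 18.49])
```

>>> send_rows(
  increments=[
    [[-2,10,5],[1,-1.5,1.5],-1],
    [[-6,26,13],[2.4,-4,3.7],-1],
    [[-10,45,24],[4.2,-6.8,6.5],-1],
    [[-14,65,34],[6,-9.8,9.2],-1],
    [[-18,85,45],[7.8,-12.8,12],-1],
    [[-22,103,54],[9.5,-15.5,14.7],-1],
    [[-26,119,63],[11,-18,17],-1],
    [[-28,129,68],[12,-19.6,18.5],-1],
  ],
)

```text
clock: 14.45
ee_pos: [0.4241, 0.188, 0.4551]
orientation: [-0.283, 1.996, 0.175]
contact_force: [-0.4, -0.4, -1.7]
finger_gap: 0.023
finger_force: 60.2
```

```bash
python3 - <<'E'
from h import *
from plant import robot,viewer
np.set_printoptions(precision=4,suppress=True)
s=robot.sense(); print(s["clock"],s["ee_pos"],s["finger_gap"],s["joint_positions"])
print(delta(s,*hold([.559,.2275,.39],25.2,16)))
for n in("wrist","top","scene"):
    c=viewer.read_camera(n); np.savez(n+"5.npz",**c); cv2.imwrite(f"pics/{n}5.png",c["image"])
# predicted pixel of tip in scene/top
for n in("top","scene"):
    c=dict(np.load(n+"5.npz")); Rm,p=pose(c)
    for q in([.559,.2275,.25],[.559,.2275,.345],[.559,.2275,.39],[.559,.2275,.182]):
        k=Rm.T@(np.array(q)-p); print(n,q,k[:2]/k[2]*foc(c)+[c["cx"],c["cy"]])
a=cv2.imread("pics/scene5.png"); w=cv2.imread("pics/wrist5.png"); t=cv2.imread("pics/top5.png")
cv2.imwrite("pics/mix5.png",np.vstack([np.hstack([cv2.resize(a[150:350,100:300],(400,300)),cv2.resize(t[130:280,90:240],(400,300))]),np.hstack([cv2.resize(w,(400,300))]*2)]))
E
```

```text
14.45 [0.4241 0.188  0.4551] 0.023031530938814593 [ 0.2778 -0.3525 -0.7917  0.0012  0.0001 -0.0036]
([-1.0, 0.7, -0.1], [-0.07, -0.03, 0.17])
top [0.559, 0.2275, 0.25] [135.6945 210.1267]
top [0.559, 0.2275, 0.345] [113.9851 204.7786]
top [0.559, 0.2275, 0.39] [101.2123 201.6321]
top [0.559, 0.2275, 0.182] [148.0126 213.1613]
scene [0.559, 0.2275, 0.25] [160.337  230.7001]
scene [0.559, 0.2275, 0.345] [150.6423 199.2574]
scene [0.559, 0.2275, 0.39] [145.5171 182.6348]
scene [0.559, 0.2275, 0.182] [166.4765 250.6123]
```

View pics/mix5.png

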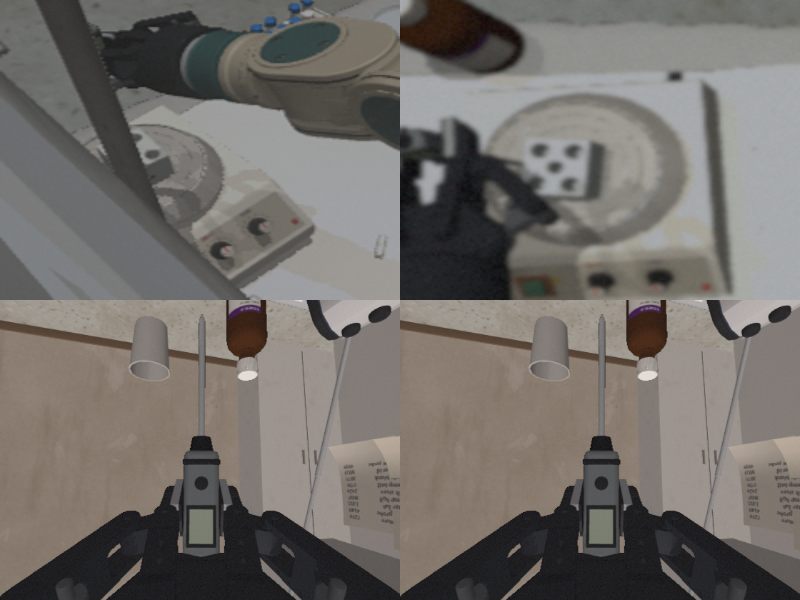

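The wrist view shows the thermometer held, stem pointing away with tip near full-res (283,22), handle at (283,290); the top view shows the block unmoved on the plate, its well at (148,213).

```bash
python3 - <<'E'
from h import *
from plant import robot
np.set_printoptions(precision=4,suppress=True)
s=robot.sense(); c=dict(np.load("wrist5.npz")); z=c["range_z"]; f=foc(c); T=c["tool_from_camera"]
pts=[]
for v in range(16,330,6):
    zz=z[v,265:302]; k=(zz>.02)&(zz<.45); u=np.where(k)[0]+265
    if len(u)==0: continue
    zm=np.median(zz[k]); uc=u.mean(); q=T[:3,:3]@np.array([(uc-c["cx"])/f*zm,(v-c["cy"])/f*zm,zm])+T[:3,3]
    pts.append([v,uc,len(u),*q]); 
pts=np.array(pts); print(pts[::2])
t=dict(np.load("top5.npz")); g=cv2.cvtColor(t["image"],6)[198:230,134:166]; 
b=(g<110).astype(np.uint8); n,l,st,ce=cv2.connectedComponentsWithStats(b)
px=np.array([ce[i]+[134,198] for i in range(1,n) if 5<st[i,4]<60 and st[i,2]<10]); print(px,ray(t,px,.182) if len(px) else g)
E
```

```text
[[ 22.     282.5      4.       0.1263   0.0004   0.2134]
 [ 34.     282.5     10.       0.1195   0.0003   0.209 ]
 [ 46.     282.5     10.       0.1132   0.0004   0.2062]
 [ 58.     282.5     10.       0.107    0.0004   0.2038]
 [ 70.     282.5     10.       0.1008   0.0004   0.2005]
 [ 82.     282.5     10.       0.0946   0.0004   0.1976]
 [ 94.     282.5     10.       0.0886   0.0004   0.1947]
 [106.     282.5     10.       0.0825   0.0004   0.1917]
 [118.     282.5     10.       0.0766   0.0004   0.189 ]
 [130.     282.       9.       0.0708   0.0001   0.1865]
 [142.     282.       9.       0.0649   0.0001   0.184 ]
 [154.     282.       9.       0.0592   0.0001   0.1809]
 [166.     282.       9.       0.0535   0.0001   0.1787]
 [178.     281.625    8.       0.048   -0.0001   0.1755]
 [190.     282.      13.       0.0432   0.0001   0.1697]
 [202.     281.5     30.       0.0381  -0.0001   0.1666]
 [214.     283.      37.       0.033    0.0006   0.1634]
 [226.     283.      37.       0.0284   0.0006   0.1595]
 [238.     283.      37.       0.023    0.0006   0.158 ]
 [250.     283.      37.       0.018    0.0006   0.1553]
 [262.     283.      37.       0.0131   0.0006   0.1529]
 [274.     283.      37.       0.008    0.0006   0.1508]
 [286.     283.      37.       0.0031   0.0006   0.1485]
 [298.     283.      37.      -0.0014   0.0006   0.1458]
 [310.     283.4167  36.      -0.006    0.0008   0.1434]
 [322.     283.      37.      -0.0111   0.0006   0.1416]]
[[141.92   204.44  ]
 [154.0435 205.1304]
 [147.4118 213.1176]
 [152.9545 221.5909]] [[0.577  0.2408 0.182 ]
 [0.5758 0.2157 0.182 ]
 [0.5591 0.2287 0.182 ]
 [0.5417 0.2166 0.182 ]]
```

```bash
cat >> h.py <<'E'
TIP=np.array([.1275,.0004,.2155]); AX=np.array([np.cos(np.radians(24.9)),.002,np.sin(np.radians(24.9))])
def status(s,goal,psi=16):
    A=R.from_rotvec(s["orientation"]); tip=A.apply(TIP)+s["ee_pos"]
    tilt=A.apply(AX); Rt=hold([0,0,0],24.9,psi)[1]; print("clock",s["clock"],"tip",np.round(tip,4),"axis",np.round(tilt,3),"F",np.round(s["contact_force"],1),"gap",s["finger_gap"])
    print("move",delta(s,np.array(goal)-Rt@TIP,Rt))
E
python3 - <<'E'
from h import *
from plant import robot
status(robot.sense(),[.559,.228,.205])
E
```

```text
clock 14.6 tip [0.5596 0.2256 0.2483] axis [-0.007 -0.006 -1.   ] F [ 0.3  0.8 -0.5] gap 0.023042349095639538
move ([40.9, 1.9, 17.6], [-0.02, -0.47, 0.36])
```

>>> send_rows(
  increments=[
    [[5,0,2],[0,0,0],-1],
    [[12,0.5,5],[0,-0.1,0.1],-1],
    [[20,1,9],[0,-0.2,0.1],-1],
    [[28,1.5,12],[0,-0.3,0.2],-1],
    [[35,2,15],[0,-0.3,0.3],-1],
    [[40,2,17],[0,-0.4,0.3],-1],
    [[41,2,17.5],[0,-0.4,0.3],-1],
    [[41,2,17.5],[0,-0.4,0.3],-1],
  ],
)

```text
clock: 15.27
ee_pos: [0.4248, 0.1879, 0.4146]
orientation: [-0.277, 1.986, 0.175]
contact_force: [-0.1, 0.2, -0.9]
finger_gap: 0.0231
finger_force: 60.2
```

```bash
python3 - <<'E'
from h import *
from plant import robot,viewer
np.set_printoptions(precision=4,suppress=True)
s=robot.sense(); status(s,[.559,.228,.205])
c=viewer.read_camera("wrist"); np.savez("w6.npz",**c); cv2.imwrite("pics/w6.png",c["image"])
t=viewer.read_camera("top"); np.savez("t6.npz",**t)
P=cloud(c,s); m=(P[...,2]>.172)&(P[...,2]<.192)&(np.hypot(P[...,0]-.56,P[...,1]-.228)<.05); print(m.sum())
cv2.imwrite("pics/mix6.png",np.hstack([cv2.resize(c["image"][0:200,180:380],(400,400),interpolation=2),cv2.resize(t["image"][170:250,110:190],(400,400),interpolation=2)]))
E
```

```text
clock 15.2667 tip [0.5621 0.2268 0.2089] axis [ 0.004  0.002 -1.   ] F [-0.1  0.2 -0.9] gap 0.023084356567135138
move ([3.7, 1.2, -0.2], [-0.21, 0.27, -0.0])
1188
```

View pics/mix6.png

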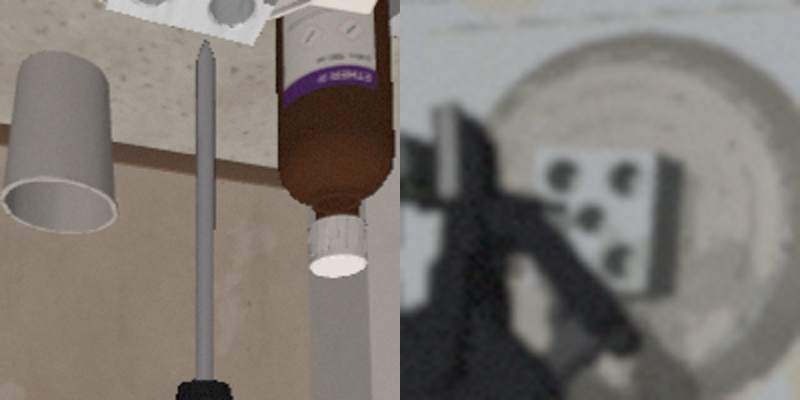

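The left crop shows the stem tip at (206,42) in front of the block's far top edge, corners about (105,10) and (262,45); the right one shows the stem tip near (563,208) heading for the well at (590,217).

```bash
python3 - <<'E'
from h import *
from plant import robot
np.set_printoptions(precision=4,suppress=True)
s=robot.sense(); c=dict(np.load("w6.npz")); t=dict(np.load("t6.npz"))
A=R.from_rotvec(s["orientation"]); tip=A.apply(TIP)+s["ee_pos"]; print("tip fk",tip)
k=ray(c,np.array([(105,10),(262,45),(155,-1),(232,6)])/2+[180,0],.182,s); print(k)
e=k[1]-k[0]; e/=np.linalg.norm(e); n=np.array([-e[1],e[0],0]); mid=(k[0]+k[1])/2; print("len",np.linalg.norm(k[1]-k[0]),"well",mid+.029*n,mid-.029*n)
print("top tip",ray(t,[(143,211.6)],tip[2]), "well",ray(t,[(110+590/5-80,170+217/5)],.182))
Rm,p=pose(t); q=Rm.T@(tip-p); print(q[:2]/q[2]*foc(t)+[t["cx"],t["cy"]])
cv2.imwrite("pics/t6.png",t["image"])
g=cv2.cvtColor(t["image"],6); print(g[205:220,134:154])
E
```

```text
tip fk [0.5629 0.2273 0.2106]
[[0.5922 0.2026 0.182 ]
 [0.5922 0.2558 0.182 ]
 [0.5837 0.217  0.182 ]
 [0.5796 0.2408 0.182 ]]
len 0.05324564523624209 well [0.5632 0.2292 0.182 ] [0.6212 0.2292 0.182 ]
top tip [[0.5597 0.2277 0.2106]] well [[0.5585 0.2275 0.182 ]]
[143.3006 209.9822]
[[150 151 156 159 149 111  77  71  68  83 110 136 158 167 168 170 161 134
  101  78]
 [148 149 154 161 152 125  88  72  73  88 123 148 159 169 169 169 160 138
  102  76]
 [132 136 143 154 155 140 108  89  86 100 133 151 166 169 169 169 162 147
  114  90]
 [105 111 119 132 143 144 132 120 114 128 146 161 168 170 170 169 166 158
  138 117]
 [ 65  74  81  92 112 125 134 134 137 147 160 167 166 162 163 164 166 166
  161 147]
 [ 44  45  46  55  73  90 103 109 118 138 159 159 149 141 141 147 158 165
  169 165]
 [ 35  33  36  37  55  66  73  78  89 121 147 141 123 106 103 113 136 159
  165 169]
 [ 33  36  37  40  54  75  80  85  93 115 133 121  94  77  72  87 116 146
  165 169]
 [ 33  35  35  40  55  73  94 102 109 117 117 101  78  69  70  81 111 145
  164 169]
 [ 33  41  38  35  44  63  81  97 109 116 116 101  83  70  72  92 123 146
  163 168]
 [ 40  38  42  39  40  42  62  81 103 118 127 121 104  83  89 107 133 149
  156 163]
 [ 36  41  36  38  39  41  47  61  88 116 147 150 137 123 122 131 144 152
  154 157]
 [ 37  37  38  38  36  35  34  42  66 104 141 157 160 155 154 152 153 152
  147 149]
 [ 40  38  39  38  36  35  37  42  49  78 117 149 164 168 168 164 154 145
  135 129]
 [ 40  40  34  34  38  37  35  32  40  56  90 131 157 166 167 161 147 128
  110  98]]
```

>>> send_rows(
  increments=[
    [[2.7,0.5,1.3],[0,0,0],-1],
    [[6.3,1,2.9],[0,0,0],-1],
    [[10,1,4.6],[0,0,0],-1],
    [[13.6,1,6.3],[0,0,0],-1],
    [[13.6,1,6.3],[0,0,0],-1],
    [[13.6,1,6.3],[0,0,0],-1],
  ],
)

```text
clock: 15.87
ee_pos: [0.4244, 0.1891, 0.3997]
orientation: [-0.277, 1.986, 0.176]
contact_force: [0.3, -0.3, -1.0]
finger_gap: 0.023
finger_force: 60.2
```

```bash
python3 - <<'E'
from h import *
from plant import robot,viewer
np.set_printoptions(precision=4,suppress=True)
s=robot.sense(); ts=[]
for i in range(4):
    t=viewer.read_camera("top"); s=robot.sense(); A=R.from_rotvec(s["orientation"]); ts.append(np.r_[A.apply(TIP)+s["ee_pos"],A.apply(AX)])
print(np.array(ts)); status(s,[.559,.228,.162])
cv2.imwrite("pics/t7.png",cv2.resize(t["image"][185:235,115:181],(792,600),interpolation=2))
Rm,p=pose(t)
for q0 in(np.mean(ts,0)[:3],np.array([.559,.228,.182])):
    q=Rm.T@(q0-p); print(q[:2]/q[2]*foc(t)+[t["cx"],t["cy"]])
E
```

```text
[[ 0.5621  0.2283  0.1945  0.0052  0.002  -1.    ]
 [ 0.5623  0.2283  0.195   0.0059  0.0022 -1.    ]
 [ 0.5624  0.2284  0.1952  0.0061  0.0023 -1.    ]
 [ 0.5624  0.2284  0.1953  0.0063  0.0023 -1.    ]]
clock 16.0667 tip [0.5624 0.2284 0.1953] axis [ 0.006  0.002 -1.   ] F [ 0.  -0.1 -0.1] gap 0.023232720534282277
move ([30.3, -0.1, 11.6], [-0.18, 0.38, 0.01])
[145.4717 210.9955]
[147.7708 213.1589]
```

View pics/t7.png

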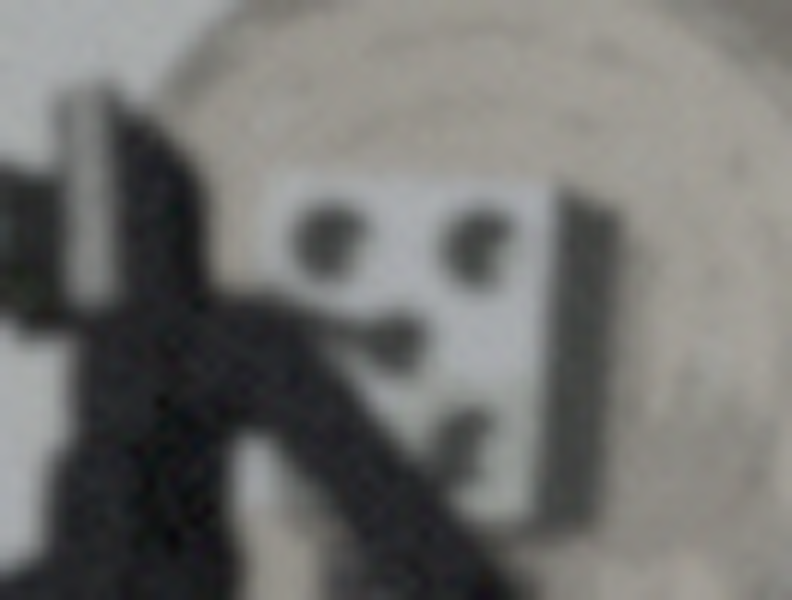

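The top crop shows the stem, entering from the left, ending at the well mouth around (385,335) with the well centred near (398,340).

```bash
python3 - <<'E'
from h import *
from plant import robot
s=robot.sense(); status(s,[.5618,.2288,.190]);status(s,[.5618,.2288,.162])
E
```

```text
clock 16.0667 tip [0.5624 0.2284 0.1953] axis [ 0.006  0.002 -1.   ] F [ 0.  -0.1 -0.1] gap 0.023232720534282277
move ([3.6, -0.1, 2.6], [-0.18, 0.38, 0.01])
clock 16.0667 tip [0.5624 0.2284 0.1953] axis [ 0.006  0.002 -1.   ] F [ 0.  -0.1 -0.1] gap 0.023232720534282277
move ([29.1, -0.1, 14.2], [-0.18, 0.38, 0.01])
```

>>> send_rows(
  increments=[
    [[1.5,0,1.5],[-0.1,0.2,0],-1],
    [[3.6,0,2.6],[-0.2,0.4,0],-1],
    [[5.4,0,3.4],[-0.2,0.4,0],-1],
    [[8,0,4.6],[-0.2,0.4,0],-1],
    [[11,0,6],[-0.2,0.4,0],-1],
    [[14,0,7.4],[-0.2,0.4,0],-1],
    [[16,0,8.3],[-0.2,0.4,0],-1],
    [[16,0,8.3],[-0.2,0.4,0],-1],
  ],
)

```text
clock: 16.73
ee_pos: [0.4252, 0.1893, 0.3813]
orientation: [-0.28, 1.993, 0.178]
contact_force: [-0.6, 1.2, -1.7]
finger_gap: 0.0231
finger_force: 60.2
```

```bash
python3 - <<'E'
from h import *
from plant import robot,viewer
np.set_printoptions(precision=4,suppress=True)
for i in range(3): c=viewer.read_camera("wrist"); t=viewer.read_camera("top"); s=robot.sense()
status(s,[.5618,.2288,.162])
w=c["image"]; P=cloud(c,s); k=(P[...,2]>.174)&(P[...,2]<.192)&(np.hypot(P[...,0]-.56,P[...,1]-.228)<.05); Q=P[k]
if len(Q)>20: print(len(Q),np.median(Q,0))
cv2.imwrite("pics/m8.png",np.hstack([cv2.resize(w[0:150,210:360],(400,400),interpolation=2),cv2.resize(t["image"][190:230,125:165],(400,400),interpolation=2)]))
E
```

```text
clock 17.0333 tip [0.5617 0.2289 0.1763] axis [-0.001  0.002 -1.   ] F [-0.4  0.7 -0.9] gap 0.022986233626905914
move ([13.0, -0.1, 6.0], [0.02, -0.02, 0.01])
5424 [0.5602 0.2272 0.1815]
```

View pics/m8.png

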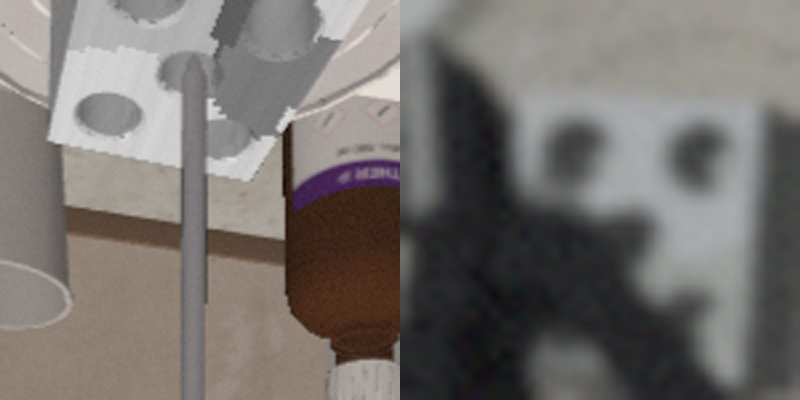

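The wrist crop shows the tip at (195,55) inside the well mouth, whose centre is about (190,72), so it is centred within about 1 mm; lower the rest.

>>> send_rows(
  increments=[
    [[1,-0.4,0.5],[0,0,0],-1],
    [[3,-0.7,1.4],[0,0,0],-1],
    [[5.5,-0.7,2.5],[0,0,0],-1],
    [[8,-0.7,3.7],[0,0,0],-1],
    [[10.5,-0.7,4.9],[0,0,0],-1],
    [[12.5,-0.7,5.8],[0,0,0],-1],
    [[13.2,-0.7,6.1],[0,0,0],-1],
    [[13.2,-0.7,6.1],[0,0,0],-1],
  ],
)

```text
clock: 17.7
ee_pos: [0.4255, 0.1887, 0.3673]
orientation: [-0.28, 1.992, 0.179]
contact_force: [-0.3, 0.3, -0.9]
finger_gap: 0.023
finger_force: 60.2
```

>>> send_rows(
  increments=[
    [[0,0,0],[0,0,0],-1],
    [[0,0,0],[0,0,0],-1],
    [[0,0,0],[0,0,0],-1],
    [[0,0,0],[0,0,0],-1],
    [[0,0,0],[0,0,0],-1],
    [[0,0,0],[0,0,0],-1],
  ],
)

```text
clock: 18.2
ee_pos: [0.4257, 0.1887, 0.368]
orientation: [-0.28, 1.991, 0.179]
contact_force: [-0.2, 0.5, -1.3]
finger_gap: 0.023
finger_force: 60.2
```

```bash
python3 - <<'E'
from h import *
from plant import robot,viewer
np.set_printoptions(precision=4,suppress=True)
c=viewer.read_camera("wrist"); s=robot.sense(); status(s,[.5616,.2282,.162])
# slope/position of thermometer in hand now, by same measurement
z=c["range_z"]; f=foc(c); T=c["tool_from_camera"]
for v in(70,100,130,160,200,240,280,320):
    zz=z[v,265:302]; k=(zz>.02)&(zz<zz[zz>.02].min()+.02); u=np.where(k)[0]+265; zm=np.median(zz[k])
    print(v,u.mean(),len(u),T[:3,:3]@np.array([(u.mean()-c["cx"])/f*zm,(v-c["cy"])/f*zm,zm])+T[:3,3])
P=cloud(c,s); k=(P[...,2]>.174)&(P[...,2]<.192)&(np.hypot(P[...,0]-.56,P[...,1]-.228)<.05); print(k.sum(),np.median(P[k],0))
cv2.imwrite("pics/w9.png",cv2.resize(c["image"][0:200,180:380],(600,600),interpolation=2))
E
```

```text
clock 18.25 tip [0.5617 0.2282 0.1615] axis [-0.001  0.002 -1.   ] F [ 0.5 -0.6 -1. ] gap 0.02320151440473134
move ([-0.3, 0.1, -0.4], [0.02, -0.04, 0.01])
70 276.5 22 [ 0.1033 -0.0031  0.2185]
100 282.5 10 [0.0856 0.0004 0.1938]
130 282.0 9 [0.0708 0.0001 0.1864]
160 282.0 9 [0.0563 0.0001 0.1802]
200 281.7857142857143 28 [0.039 0.    0.167]
240 283.0 37 [0.0221 0.0006 0.1576]
280 282.52777777777777 36 [0.0055 0.0004 0.1498]
320 283.0 37 [-0.0102  0.0006  0.1419]
7675 [0.5512 0.2266 0.1812]
```

View pics/w9.png

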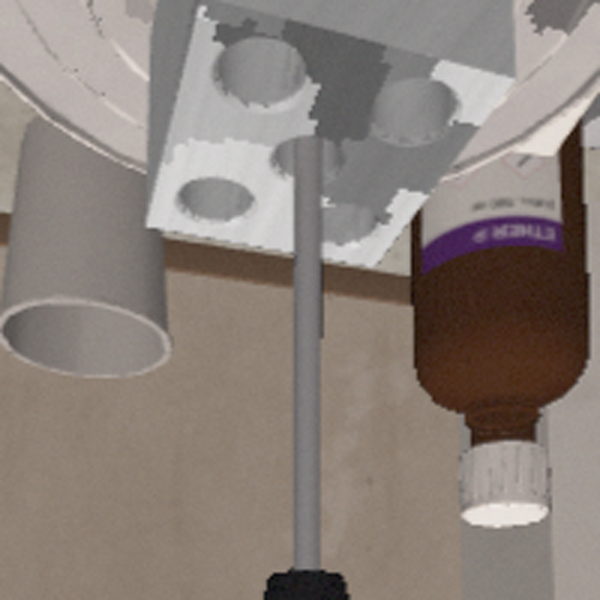

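The stem passes through the well mouth's centre at (307,158), with no contact force; the tip is about 20 mm down and the axis upright. Handing in.

```bash
python3 -c "
from plant import ticket
print(ticket.close_job())"
```

```text
the job is handed in; nothing more can be done
None
```

The job is handed in at about 18 s on the clock, and no verdict came back. The block is flat on the middle of the plate, and the thermometer is held upright and still with its tip about 20 mm down the well. I measured no sign of contact, and the bottles and Petri dish were not touched.

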